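Wind the clockwork kitchen timer

TASK

Wind up the green clockwork timer: turn its brass key clockwise, seen from above, in two partial turns of about equal size with the key let go in between, until the red end of the key points at the blue mark on the dial. Then let go of the key; leave the yellow timer's key as it is.

Things in the scene. Friction and masses are not known exactly. Their poses are not given: they have to be found in the camera images.
- green_timer: the green timer: a drum 100 mm across, 60 mm high, white dial on top, brass butterfly key over its centre; fixed to the worktop by its suction foot. Origin: centre of its underside, z up. The blue mark (14 x 10 mm) lies on the dial 36 mm from the centre, 2.5 rad clockwise from the timer's +x axis, seen from above; small black ticks every 30 degrees round the rest
- green_key (a joint): winding angle of the green timer's key, rad, growing clockwise seen from above: 0 with the red end along the timer's +x axis, 2.5 with it at the blue mark, 3.3 at the end stop; starts at 0 to 0.4. It turns against a spring and a friction ratchet (0.07 N m at first, 0.09 at the mark) and stays where it is when let go
- green_grip (a point): where to grip the green timer's key: middle of its wings, on the vertical turning axis, 92 mm above the worktop. The wings form an upright plate 50 mm long (along this point's x axis, which points to the red end and turns with the key), 10 mm thick (along y: pinch it so) and 28 mm high (78 to 106 mm above the worktop). Dial below at 60 mm, its hub at 65 mm
- yellow_tip (a point): red end of the key of the yellow timer, which is just like the green one but yellow and stands 0.13 m or more from it, centre to centre; the point is 28 mm from that timer's axis, 92 mm above the worktop. To be left alone

How it is judged:
On the way:
1. the green timer's key has been wound about half way (it reads 0.8 to 2.0 rad) and is let go (value of joint green_key between 0.8 and 2 rad and contact force between the fingers and green_timer below 0.2 N), for 0.1 s.
At the end, for the whole second after the job is handed in: The red end of the green timer's key points at the blue mark within 15 degrees (the joint reads 2.24 to 2.76 rad), the key is at rest and let go, and the red end of the yellow timer's key is within 8 mm of where it was (value of joint green_key between 2.24 and 2.76 rad and velocity of joint green_key between -0.05 and 0.05 rad/s and distance of yellow_tip from where it was at the start of the episode below 0.008 m); the robot touches nothing.
It fails at once if the yellow timer's key is turned (its red end moves more than 8 mm) (distance of yellow_tip from where it was at the start of the episode above 0.008 m).
It also fails if it takes over 45 s, if anything falls off the work surface, if the arm or the gripper's body presses on something with over 40 N, if the wrist force passes 120 N, or if a joint passes its speed limit or range.

ROBOT

A 6-joint arm with a two-finger parallel gripper is mounted at the origin on a cart in front of the work surface, level with it; the furniture and walls round the work are solid. World frame = base frame: x ahead of the robot, y to its left, z up, the work surface at z = 0. Lengths are in m, angles in rad, forces in N, time in s.
With the tool pointing down it reaches from about 0.35 to 0.85 m from the base axis. Payload 8.1 kg.
Tool frame: the origin (TCP) lies on the centre line of the jaws, within the pads' length; the fingertips stand 17 mm ahead of it and the grasp point (between the pads) lies 2 mm behind it; z points along the fingers, y is the line along which they close (so a half turn about z gives the same grasp; the last joint's range is limited). The gripper opens to 93 mm and grips with 3 to 60 N. Pads are 15 mm wide; open, the fingers measure 128 mm over their backs; the gripper's body (75 mm by 188 mm) begins 65 mm behind the grasp point.
Start: joints at [-1.349, 0.13, 1.488, -0, 1.523, -0.085], TCP at [0.181, -0.572, 0.236] pointing down, gripper open.
Joint ranges: [-2.96, 2.96], [-0.89, 2.26], [0.02, 2.5], [-1.34, 4.48], [0, 2.73], [-2.66, 2.66]. Speed limits (rad/s): [2.39, 2.39, 2.79, 3.14, 3.14, 3.14].

INTERFACE

Orientations are given as a rotation vector (axis times angle).
In Python, from plant import robot, optics, close_job, models gives the robot as it stands.
- The arm moves only by the shell command python3 -m inch 'ROWS' [OPENING] [FORCE]. ROWS is a JSON object of lists of equal length, an entry for each row: "travel": the shift along the tool's x, y, z in m, a list of three; "spin": the turn about the tool's z in rad. In form: {"travel": [[x, y, z], ...], "spin": [spin, ...]}. A call has 1 to 10 rows; each row is the pose to reach, as a shift and turn from the pose commanded when the call began, along the tool's axes at that moment; what a row does not reach only later rows make up. A row lasts 1/12 s, in which the tool goes at most 41.7 mm and 7.16 degrees, less where a joint would pass 70% of its speed; a pose out of reach is approached as far as the arm can. A call with a gripper value outside its range is refused whole. OPENING is the closure, from 0 (fully open) to 1 (shut), set as the call begins (- or left out, the last holds). The fingers move at their own pace and stop on an object; FORCE is the grip in N (left out, the last holds). Time passes only in rows, so rows that repeat a pose let the fingers close. It gives the time, the measured TCP pose, the force, the opening and the grip force at its end, in the units of the state.
- robot.read_state(): the state, without advancing time (a new reading comes with each control period).
- optics.read_camera(name): name is "side" or "top" or "wrist"; returns (picture, depth): 400x640x3 uint8, red, green, blue; 400x640 float32, m along the optical axis (not along the pixel's ray), 0 where there is no reading.
- optics.camera_info(name): a dict with "camera_matrix" (3x3 intrinsics, pixels), "view" (4x4, takes a point from world to camera coordinates). Camera axes: x right, y down, z forward; pixel columns grow to the right and rows downward; lengths in m; the calibration is good to about 2 mm. A picture is of the moment at which its call begins: read the wrist's pose just before it. camera_info takes no time and is no camera call; for the wrist camera it gives the pose at the moment of the call.
- close_job(): hands the job in; it is judged then, once.
Trained networks look in the newest picture that a camera, given by its name, has taken for a name from the list of things; names that differ only in an ending like _2 or _b are one class to them, and where a whole thing is asked for, a point or a joint stands for the part that bears it (a point fixed in the world has none). Each returns a list of dicts, best first, with "p" (0 to 1); they miss things now and then, are a little off and sometimes report something else, mostly with a low value. They report only what shows in the picture. A call takes as long as a camera call.
- models.look_for(camera, name): "centre" ([x, y, z] in m, in world coordinates, good to about 4 mm: the middle of the surface that is visible of it).
- models.masks_of(camera, name): "region" (400x640 bool, what is visible of it).
The state is a dict: "t": time; "q": joint angles; "dq": joint speeds; "joint_torque": joint torques, N m; "tool_pos": TCP position; "orientation": TCP orientation; "force": force on the tool from outside, world axes, zero at the start; "wrist_torque": the same for the moment, N m; "opening": finger opening in m; "gripper_force": force on a finger pad.
Only numpy, scipy, OpenCV 4.12 (cv2) and the standard library are available. Lean on these libraries where they do the work, as an engineer would, in place of code of your own. Each camera call takes 0.05 s, during which the arm holds its last target. There are 200 camera calls.

## Working session

There is one attempt and no reset: what is moved stays moved. The work goes in short steps, Python scripts to look and compute and a shell command to move; the robot and the scene stay as the last step left them, time stands still between calls to the robot, and variables do not carry over. Pictures are saved under pics/ and viewed, at most 10 in all, crops included, and the job is handed in when it is done.

```bash
mkdir -p pics; python3 - <<'E'
from plant import robot, optics, models
import cv2, numpy as np
s=robot.read_state(); print(s['t'],s['tool_pos'],s['orientation'],s['opening'],s['force'])
p,d=optics.read_camera('top'); cv2.imwrite('pics/top.png',p[:,:,::-1])
for n in ['green_timer','green_key','green_grip','yellow_tip']:
    for r in models.look_for('top',n)[:3]: print(n,r)
i=optics.camera_info('top'); print(i)
E
```

```text
0.0 [ 0.18111519 -0.57145161  0.23460984] [-3.10289341e+00 -4.79828103e-01  2.40156174e-04] 0.09276194840208572 [ 0.62692847  0.84460523 -0.35578138]
green_timer {'centre': [0.5335, 0.0632, 0.0595], 'p': 0.9}
green_key {'centre': [0.5402, 0.0602, 0.106], 'p': 0.65}
green_grip {'centre': [0.539, 0.0585, 0.0986], 'p': 0.45}
yellow_tip {'centre': [0.5287, 0.3078, 0.1019], 'p': 0.72}
{'camera_matrix': array([[428.66156416,   0.        , 324.78874853],
       [  0.        , 428.66156416, 202.36032571],
       [  0.        ,   0.        ,   1.        ]]), 'view': array([[-0.05690793, -0.99835808,  0.00652864,  0.23835263],
       [-0.97387615,  0.05407017, -0.22054856,  0.53136779],
       [ 0.21983343, -0.01890905, -0.97535415,  0.82698186],
       [ 0.        ,  0.        ,  0.        ,  1.        ]])}
```

View pics/top.png

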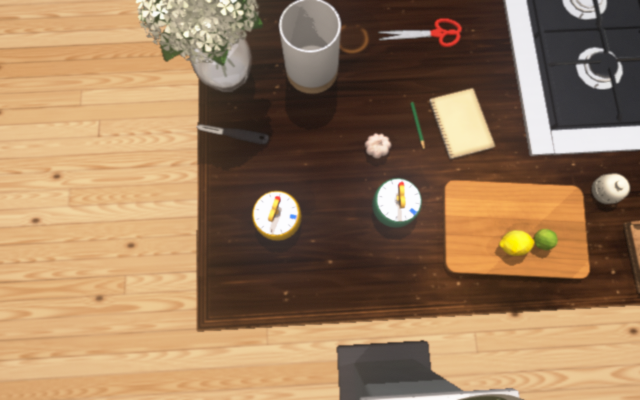

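The top view shows the green timer at about (397,202), its red key end up at (402,183) and its blue mark at about (414,211). The yellow timer is at (276,215).

```bash
cat > h.py <<'E'
from plant import robot, optics, models
import cv2, numpy as np
def cloud(cam):
    i=optics.camera_info(cam); p,d=optics.read_camera(cam)
    K=i['camera_matrix'];V=i['view']
    v,u=np.mgrid[:400,:640]
    c=np.stack([(u-K[0,2])/K[0,0]*d,(v-K[1,2])/K[1,1]*d,d],-1)
    w=(c-V[:3,3])@V[:3,:3]
    w[d==0]=np.nan
    return p,w
def analyse(cam,c0=(0.535,0.06)):
    p,w=cloud(cam); hsv=cv2.cvtColor(p,cv2.COLOR_RGB2HSV); H,S,Vv=[hsv[...,k].astype(int) for k in range(3)]
    r=np.hypot(w[...,0]-c0[0],w[...,1]-c0[1]); z=w[...,2]
    near=r<0.065
    drum=near&(z>0.03)&(z<0.072)
    dial=near&(z>0.053)&(z<0.068)
    (cx,cy),rad=cv2.minEnclosingCircle(w[dial][:,:2].astype(np.float32))
    key=near&(z>0.078)&(z<0.115)
    red=key&((H<6)|(H>174))&(S>130)
    blue=dial&(H>95)&(H<130)&(S>120)
    print(cam,'dial centre',cx,cy,'rad',rad,'mean z',w[dial][:,2].mean(),'n',dial.sum())
    out={}
    for n,m in (('key',key),('red',red),('blue',blue)):
        if m.sum()<3: print(n,'none');continue
        q=np.median(w[m],0); print(n,m.sum(),q.round(4),'bearing deg',np.degrees(np.arctan2(q[1]-cy,q[0]-cx)).round(1),'r',np.hypot(q[0]-cx,q[1]-cy).round(4))
    k=w[key][:,:2]; 
    if len(k)>5:
        rect=cv2.minAreaRect(k.astype(np.float32)); print('key rect',rect)
        u,s,vt=np.linalg.svd(k-k.mean(0)); print('key axis deg',np.degrees(np.arctan2(vt[0,1],vt[0,0])).round(1),'mean',k.mean(0).round(4),'zmax',np.nanmax(w[key][:,2]).round(4))
    return p,w
E
python3 - <<'E'
from h import *
p,w=analyse('top'); cv2.imwrite('pics/c1.png',cv2.resize(p[165:240,350:450],None,fx=6,fy=6,interpolation=cv2.INTER_CUBIC)[:,:,::-1])
p,w=analyse('side'); cv2.imwrite('pics/side.png',p[:,:,::-1])
E
```

```text
top dial centre 0.5395235419273376 0.056980811059474945 rad 0.048275310546159744 mean z 0.060829673120800856 n 1415
key 193 [0.5407 0.0586 0.1038] bearing deg 53.2 r 0.002
red 8 [0.5645 0.0562 0.1044] bearing deg -1.8 r 0.025
blue 18 [0.5148 0.0291 0.0619] bearing deg -131.5 r 0.0373
key rect ((0.5414280891418457, 0.0578581728041172), (0.01245917472988367, 0.05195716395974159), 89.7071304321289)
key axis deg 179.6 mean [0.5407 0.0581] zmax 0.1099
side dial centre 0.5409589409828186 0.05915285646915436 rad 0.04761906713247299 mean z 0.05964398710176332 n 431
key 203 [0.5434 0.0607 0.0942] bearing deg 31.9 r 0.0029
red 30 [0.5646 0.0615 0.0942] bearing deg 5.6 r 0.0237
blue 6 [0.5162 0.0299 0.0614] bearing deg -130.2 r 0.0383
key rect ((0.5439789891242981, 0.059121496975421906), (0.013235422782599926, 0.05145133659243584), 88.32362365722656)
key axis deg -179.6 mean [0.5435 0.0605] zmax 0.1068
```

View pics/c1.png

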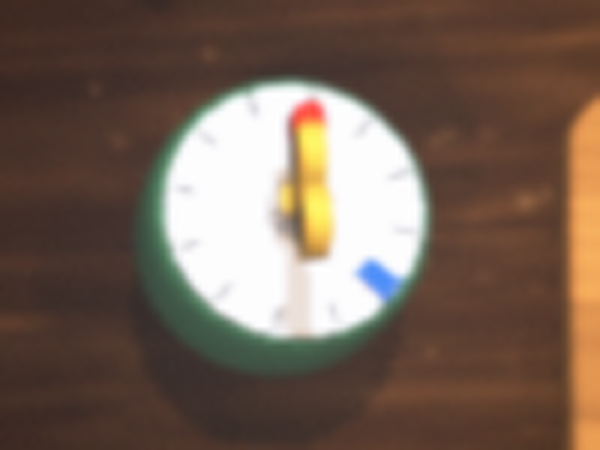

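View pics/side.png

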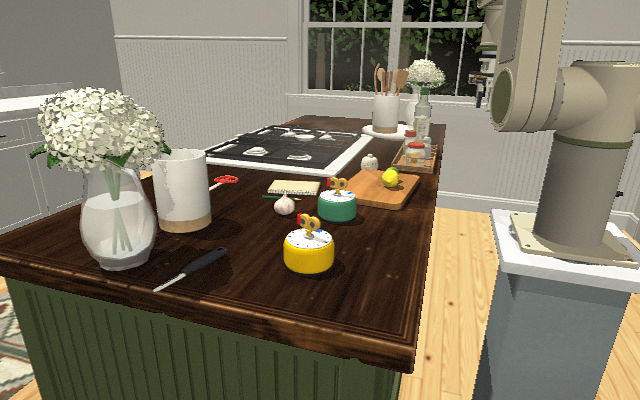

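Green centre is about (0.5405, 0.0585). The key bearing is about 0° and the mark −131°, so the key reads about 0.2 and needs about 2.29 rad of turn. I'll approach with tool x at about 180°, so joint 6 can make the whole turn.

```bash
python3 -m inch '{"travel":[[0.027,-0.025,0],[0.053,-0.049,0],[0.08,-0.074,0],[0.107,-0.098,0],[0.133,-0.123,0],[0.16,-0.148,0],[0.187,-0.172,0],[0.213,-0.197,0],[0.24,-0.221,0],[0.267,-0.246,0]],"spin":[-0.12,-0.24,-0.36,-0.48,-0.6,-0.72,-0.84,-0.96,-1.08,-1.2]}' 0 30
cat > go.py <<'E'
import sys
from plant import robot
import numpy as np
from scipy.spatial.transform import Rotation as R
def rel(x,y,z,bear):
    s=robot.read_state(); M=R.from_rotvec(s['orientation']).as_matrix()
    d=M.T@(np.array([x,y,z])-s['tool_pos']); b=np.degrees(np.arctan2(M[1,0],M[0,0]))
    print('t',s['t'],'pos',s['tool_pos'].round(4),'bear',b.round(2),'travel',d.round(4),'spin',np.radians((b-bear)%360).round(3),'or',(np.radians((b-bear)%360)-2*np.pi).round(3),'q',np.round(s['q'],2),'zax',M[:,2].round(3))
if __name__=='__main__': rel(*map(float,sys.argv[1:]))
E
python3 go.py .5405 .0585 .2 180
```

```text
t: 1.18
tool_pos: [0.362, -0.2554, 0.2359]
orientation: [2.285, 2.155, 0.0]
force: [0.3, 0.1, -0.4]
opening: 0.0931
gripper_force: 0.0
t 1.1833 pos [ 0.362  -0.2554  0.2359] bear 86.65 travel [0.3238 0.1598 0.0358] spin 4.654 or -1.629 q [-0.73 -0.31  1.9   0.    1.55 -0.67] zax [ 0.001 -0.001 -1.   ]
```

```bash
python3 -m inch '{"travel":[[0.032,0.016,0],[0.065,0.032,0],[0.097,0.048,0],[0.13,0.064,0],[0.162,0.08,0],[0.194,0.096,0],[0.227,0.112,0.01],[0.259,0.128,0.02],[0.292,0.144,0.03],[0.324,0.16,0.036]],"spin":[-0.12,-0.24,-0.36,-0.48,-0.6,-0.72,-0.84,-0.96,-1.08,-1.2]}' 0 30
python3 go.py .5405 .0585 .2 180
```

```text
t: 2.02
tool_pos: [0.5421, 0.0582, 0.1985]
orientation: [-0.668, -3.069, 0.0]
force: [0.9, -1.1, 0.3]
opening: 0.093
gripper_force: 0.0
t 2.0167 pos [0.5421 0.0582 0.1985] bear 155.44 travel [ 0.0015 -0.0004 -0.0015] spin 5.855 or -0.429 q [ 0.01  0.    1.69  0.    1.45 -1.13] zax [-0.001  0.    -1.   ]
```

```bash
python3 -m inch '{"travel":[[0,0,0],[0,0,0],[0,0,0],[0,0,0],[0,0,0],[0,0,0]],"spin":[-0.12,-0.24,-0.36,-0.43,-0.43,-0.43]}'
python3 - <<'E'
from h import *
import go
p,w=analyse('wrist'); cv2.imwrite('pics/w1.png',p[:,:,::-1])
go.rel(.5405,.0585,.092,180)
E
```

```text
t: 2.52
tool_pos: [0.5419, 0.0563, 0.1997]
orientation: [0.011, 3.142, 0.0]
force: [1.0, 1.7, 0.9]
opening: 0.0932
gripper_force: 0.0
wrist dial centre 0.5412797927856445 0.05541747808456421 rad 0.0472627654671669 mean z 0.05876041669914187 n 5301
key 665 [0.5414 0.0552 0.1028] bearing deg -54.0 r 0.0002
red 69 [0.5648 0.0541 0.1018] bearing deg -3.2 r 0.0235
blue 125 [0.5165 0.0292 0.0602] bearing deg -133.4 r 0.0361
key rect ((0.5424951910972595, 0.0556960366666317), (0.0125497467815876, 0.05193644389510155), 86.65357971191406)
key axis deg -1.5 mean [0.5405 0.0552] zmax 0.1063
t 2.5667 pos [0.5419 0.0563 0.1997] bear 179.56 travel [0.0014 0.0022 0.1077] spin 6.276 or -0.008 q [ 0.01  0.    1.69 -0.    1.45 -1.55] zax [ 0. -0. -1.]
```

View pics/w1.png

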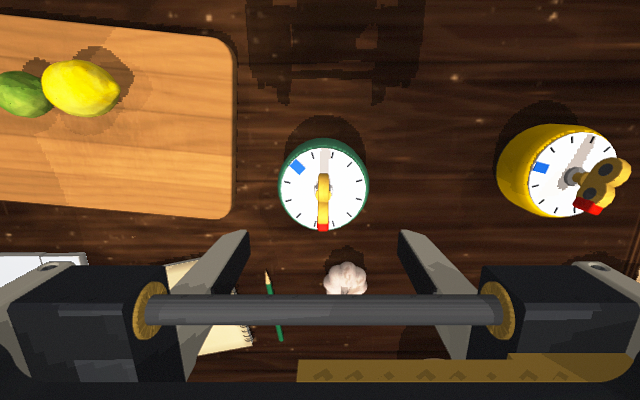

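The wrist view has the key upright at (323,200), red end at (323,227), mark at (297,166), centred between the fingers. I'll descend and pinch.

```bash
python3 -m inch '{"travel":[[0,0,0.03],[0,0,0.06],[0,0,0.085],[0,0,0.1],[0,0,0.107],[0,0,0.107],[0,0,0.107]],"spin":[0.02,0.02,0.02,0.02,0.02,0.02,0.02]}' 0.5 30
python3 -m inch '{"travel":[[0,0,0],[0,0,0],[0,0,0],[0,0,0],[0,0,0],[0,0,0],[0,0,0],[0,0,0]],"spin":[0,0,0,0,0,0,0,0]}' 1 30
python3 go.py .541 .057 .092 180
```

```text
t: 3.15
tool_pos: [0.5422, 0.0562, 0.0933]
orientation: [0.041, 3.141, -0.0]
force: [0.7, -0.6, 0.5]
opening: 0.0508
gripper_force: 0.0
t: 3.82
tool_pos: [0.5422, 0.056, 0.0931]
orientation: [0.039, 3.141, -0.001]
force: [-0.8, -2.4, 3.4]
opening: 0.013
gripper_force: 30.0
t 3.8167 pos [0.5422 0.056  0.0931] bear 178.57 travel [0.0012 0.001  0.0011] spin 6.258 or -0.025 q [ 0.01  0.1   1.79 -0.    1.25 -1.54] zax [ 0.001 -0.    -1.   ]
```

```bash
python3 -m inch '{"travel":[[0,0,0],[0,0,0],[0,0,0],[0,0,0],[0,0,0],[0,0,0],[0,0,0],[0,0,0],[0,0,0],[0,0,0]],"spin":[0.06,0.18,0.3,0.42,0.54,0.66,0.78,0.9,1.02,1.14]}' 1 30
python3 -m inch '{"travel":[[0,0,0],[0,0,0],[0,0,0]],"spin":[0,0,0]}' 1
python3 go.py .541 .057 .092 180; python3 -c "
from plant import robot;s=robot.read_state();print(s['wrist_torque'],s['force'])"
```

```text
t: 4.65
tool_pos: [0.5418, 0.0554, 0.093]
orientation: [1.736, 2.618, -0.002]
force: [-3.4, -4.8, 5.7]
opening: 0.0127
gripper_force: 30.0
t: 4.9
tool_pos: [0.5418, 0.0554, 0.093]
orientation: [1.728, 2.623, -0.002]
force: [-2.9, -5.0, 5.2]
opening: 0.0133
gripper_force: 30.0
t 4.9 pos [0.5418 0.0554 0.093 ] bear 113.24 travel [ 0.0018 -0.0001  0.001 ] spin 5.118 or -1.165 q [ 0.01  0.1   1.79 -0.    1.25 -0.4 ] zax [-0.    -0.001 -1.   ]
[-1.00962967  0.38568559  0.00252896] [-2.87354923 -5.03812609  5.2187266 ]
```

```bash
python3 -m inch '{"travel":[[0,0,0],[0,0,0],[0,0,0],[0,0,0],[0,0,0],[0,0,0],[0,0,0]],"spin":[0,0,0,0,0,0,0]}' 0
python3 - <<'E'
from h import *
p,w=analyse('wrist',(.541,.057)); cv2.imwrite('pics/w2.png',p[:,:,::-1])
E
```

```text
t: 5.48
tool_pos: [0.5418, 0.0564, 0.0926]
orientation: [-1.728, -2.624, -0.0]
force: [0.3, -0.9, 0.7]
opening: 0.055
gripper_force: 0.0
wrist dial centre 0.5414474606513977 0.05589614808559418 rad 0.04722682759165764 mean z 0.05886154082874479 n 10467
key 3815 [0.5386 0.0613 0.1024] bearing deg 117.5 r 0.0061
red 8 [0.5537 0.0408 0.0991] bearing deg -50.9 r 0.0194
blue 50 [0.5211 0.0325 0.0603] bearing deg -131.1 r 0.031
key rect ((0.542768120765686, 0.05964035540819168), (0.08029142767190933, 0.044106923043727875), 44.57645797729492)
key axis deg 23.2 mean [0.5393 0.0616] zmax 0.115
```

View pics/w2.png

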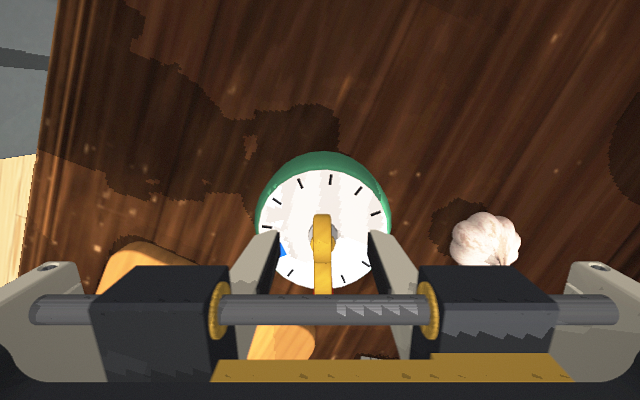

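The key followed: it is still upright between the open fingers at x≈323, with the blue mark at (283,252). Regrip and do the second half.

```bash
python3 -m inch '{"travel":[[0,0,0],[0,0,0],[0,0,0],[0,0,0],[0,0,0],[0,0,0],[0,0,0],[0,0,0],[0,0,0],[0,0,0]],"spin":[0,0,0,0,0,0,0,0,0,0]}' 1 30
python3 -m inch '{"travel":[[0,0,0],[0,0,0],[0,0,0],[0,0,0],[0,0,0],[0,0,0],[0,0,0],[0,0,0],[0,0,0],[0,0,0]],"spin":[0.06,0.18,0.3,0.42,0.54,0.66,0.78,0.9,1.02,1.14]}' 1 30
python3 -m inch '{"travel":[[0,0,0],[0,0,0],[0,0,0]],"spin":[0,0,0]}' 1
python3 go.py .541 .057 .092 180
python3 -m inch '{"travel":[[0,0,0],[0,0,0],[0,0,0],[0,0,0],[0,0,0],[0,0,0],[0,0,0],[0,0,0]],"spin":[0,0,0,0,0,0,0,0]}' 0
python3 -m inch '{"travel":[[0,0,-0.02],[0,0,-0.05],[0,0,-0.08],[0,0,-0.11],[0,0,-0.11],[0,0,-0.11]],"spin":[0,0,0,0,0,0]}' 0
python3 - <<'E'
from h import *
p,w=analyse('wrist',(.541,.057)); cv2.imwrite('pics/w3.png',p[:,:,::-1])
E
```

```text
t: 6.37
tool_pos: [0.5414, 0.0561, 0.0926]
orientation: [-1.728, -2.623, 0.001]
force: [-3.4, -1.6, 2.6]
opening: 0.0133
gripper_force: 30.0
t: 7.2
tool_pos: [0.5416, 0.0561, 0.0926]
orientation: [2.874, 1.268, -0.001]
force: [-2.2, -1.3, 1.0]
opening: 0.0135
gripper_force: 30.0
t: 7.45
tool_pos: [0.5417, 0.0561, 0.0926]
orientation: [2.868, 1.282, -0.001]
force: [-2.9, -2.3, 2.4]
opening: 0.0132
gripper_force: 30.0
t 7.45 pos [0.5417 0.0561 0.0926] bear 48.17 travel [ 0.0002 -0.0011  0.0006] spin 3.982 or -2.301 q [ 0.01  0.1   1.79 -0.    1.25  0.74] zax [-0. -0. -1.]
t: 8.12
tool_pos: [0.5419, 0.0563, 0.0927]
orientation: [-2.87, -1.277, -0.0]
force: [-0.7, -0.2, -0.1]
opening: 0.062
gripper_force: 0.0
t: 8.62
tool_pos: [0.5435, 0.0563, 0.2054]
orientation: [2.869, 1.276, 0.008]
force: [0.0, -0.4, -0.2]
opening: 0.0925
gripper_force: 0.0
wrist dial centre 0.542228102684021 0.05524684116244316 rad 0.047202132642269135 mean z 0.05874701447032652 n 5086
key 627 [0.5424 0.0554 0.1029] bearing deg 42.0 r 0.0003
red 68 [0.5267 0.0372 0.1018] bearing deg -130.8 r 0.0238
blue none
key rect ((0.5417205095291138, 0.0538632832467556), (0.05142034590244293, 0.01129114255309105), 49.23637390136719)
key axis deg -130.0 mean [0.5424 0.0555] zmax 0.1063
```

View pics/w3.png

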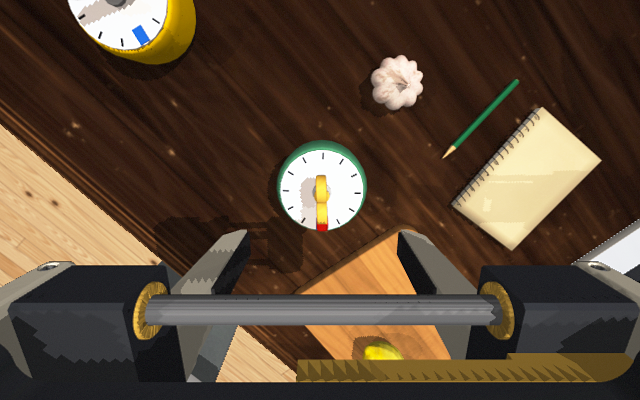

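The red end at (322,227) now covers the blue mark: its bearing is −131°, against about −132° for the mark. The gripper is clear and open.

```bash
python3 -c "
from plant import close_job; print(close_job())"
```

```text
the job is handed in; nothing more can be done
None
```

I wound the green timer's key in two turns of about 1.14 rad each, letting go in between; its red end now points at the blue mark within about 1°, the key is released, I never went near the yellow timer, and the job was handed in at about 8.7 s.

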